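# Set out a specimen tray and hold the tensile tester's guard open

### The job

A colleague is about to clear the broken test piece out of the small tensile tester: lift the top tray off the pile of specimen trays and set it down gently in the middle of the black rubber mat, lying lengthwise along it. Then raise the tester's clear guard to 60 degrees open and finish while still holding it there with the gripper, for it falls shut when let go and must not be dropped on the way. Leave the other two trays and everything else on the bench where they are.

Things in the scene. Friction and masses are not known exactly. Their poses are not given: they have to be found in the camera images.
- tester: Bench-top horizontal tensile tester, fixed, white: base 220 mm deep (x) by 320 mm wide (y), front part 50 mm high, drive housing along the rear 46 mm deep and 135 mm high. Origin under the centre of the base; x points away from the robot side, from the guard's handle towards its hinge, z up. Place and yaw (within 0.12 rad) vary.
- guard (a joint): Opening angle of the guard, rad: 0 shut, grows as its front is lifted, 60 degrees = 1.047, stop at 1.45. The guard is a clear plastic hood with aluminium edges (288 mm wide, 160 deep, 75 high, about 0.55 kg), hinged along its rear top edge. The hinge is free: it drops shut from any angle. Lifting takes about 3 N at the handle.
- guard_hinge (a point): Middle of the guard's hinge line, 62 mm behind the tester's origin (its +x) and 135 mm above the bench; the hinge line runs along the tester's y. The handle moves on an arc of 206 mm about it.
- guard_handle (a point): Middle of the guard's bow handle: round dark steel bar, 10 mm thick, 110 mm clear between its arms, along the tester's y. Guard shut: 206 mm in front of the hinge line and 10 mm below it, 125 mm above the bench, axis 44 mm in front of the guard's face, free above and below. Fingers pointing down and closing along the tester's x take it from above; the bar can turn between them.
- mat: Black rubber mat lying fixed on the bench, 240 mm (its x) by 140 mm (its y), 4 mm thick, on one side of the tester; the pile of trays stands on the other side (sides vary). Origin under its centre.
- tray_top: Top tray of the pile: white plastic stacking tray, empty, 170 mm long (x), 58 wide (y), 44 high, 0.1 kg, origin under its centre. Upright 3 mm walls from 22 to 44 mm up; below, a foot 160 x 48 mm that sits 19 mm deep in the next tray with 2 mm play. The top 22 mm stand 3 mm clear of the rim below: grip across the 58 mm width from above, lift straight up. Pile 94 mm high.
- tray_mid: Middle tray of the pile, same shape; its underside is 25 mm above the bench. Stays.
- tray_low: Bottom tray of the pile, same shape, on the bench. Stays.
- bottle: Bystander: white plastic bottle with black cap, 56 mm diameter, 150 mm high, behind the trays or the mat. Origin under its centre.
- jar: Bystander: clear jar with steel lid, 64 mm diameter, 75 mm high, behind the mat or the trays. Origin under its centre.
- jaw: Bystander: spare steel jaw face, block 30 x 60 x 28 mm, in front of the tester near the robot. Origin under its centre.
- screwdriver: Bystander: screwdriver with black handle, 170 mm long, lying in front of the tester near the robot. Origin under its middle.

How it is judged (in metres and radians):
On the way, in this order (a step that is already met when the one before it is completed fails the run):
1. the top tray is lifted clear of the pile (z of tray_top in the frame of tray_mid above 0.05 m and contact force between tray_top and tray_mid below 0.01 N and contact force between tray_top and the fingers above 0.5 N), for 0.1 s.
2. the tray lies in the middle of the mat, along it, let go, with the guard still shut (x of tray_top in the frame of mat between -0.03 and 0.03 m and y of tray_top in the frame of mat between -0.03 and 0.03 m and z of tray_top in the frame of mat between 0 and 0.008 m and angle between the x axis of tray_top and the x axis of mat, either way round below 0.3 rad and angle between tray_top's own z axis and vertical below 0.1 rad and linear speed of tray_top below 0.03 m/s and contact force between tray_top and the arm below 0.1 N and contact force between tray_top and the fingers below 0.1 N and value of joint guard below 0.1 rad), for 0.2 s.
At the end, for the whole second after the job is handed in: Guard still at 54 to 66 degrees, carried by the fingers (over 0.8 N) to the end. Top tray flat and released on the mat, centred within 30 mm along each mat axis and within 0.3 rad of its length. Other trays and bystanders within 30 mm of their starts, none of the upright ones tipped (value of joint guard between 0.94 and 1.155 rad and velocity of joint guard between -0.1 and 0.1 rad/s and contact force between guard and the fingers above 0.8 N and x of tray_top in the frame of mat between -0.03 and 0.03 m and y of tray_top in the frame of mat between -0.03 and 0.03 m and z of tray_top in the frame of mat between 0 and 0.008 m and angle between the x axis of tray_top and the x axis of mat, either way round below 0.3 rad and angle between tray_top's own z axis and vertical below 0.1 rad and linear speed of tray_top below 0.03 m/s and contact force between tray_top and the arm below 0.1 N and contact force between tray_top and the fingers below 0.1 N and not (distance of any of tray_mid, tray_low, bottle, jar, jaw, screwdriver from where it was at the start of the episode above 0.03 m or angle between any of tray_mid, tray_low, bottle, jar's own z axis and vertical above 0.35 rad)); the arm keeps its last pose, push and grip.
It fails at once if another tray or a bystander is moved more than 30 mm or tipped (distance of any of tray_mid, tray_low, bottle, jar, jaw, screwdriver from where it was at the start of the episode above 0.03 m or angle between any of tray_mid, tray_low, bottle, jar's own z axis and vertical above 0.35 rad).
It fails at once if the guard is let drop (closing faster than 1.5 rad/s) (velocity of joint guard below -1.5 rad/s).
It fails at once if the tray is dropped (falling free of the fingers faster than 0.6 m/s) (linear speed of tray_top above 0.6 m/s and contact force between tray_top and the fingers below 0.01 N).
It also fails if it takes over 72 s, if anything falls off the work surface, if the arm or the gripper's body presses on something with over 40 N, if the wrist force passes 120 N, or if a joint passes its speed limit or range.

### The arm

A 7-joint arm with a two-finger parallel gripper is mounted at the origin on the work surface. World frame = base frame: x ahead of the robot, y to its left, z up, the work surface at z = 0. Lengths are in mm, angles in rad, forces in N, time in s.
With the tool pointing down it reaches from about 400 to 875 mm from the base axis. Payload 4.4 kg.
Tool frame: the origin (TCP) lies at the very end of the fingers, on their centre line; the grasp point (between the pads) lies 19 mm behind it; z points along the fingers, y is the direction in which the jaws open and shut (so a half turn about z gives the same grasp; the last joint's range is limited). The gripper opens to 85 mm and grips with 20 to 120 N. Pads are 22 mm wide; open, the fingers measure 114 mm over their backs; the gripper's body (76 mm by 85 mm) begins 54 mm behind the grasp point. The pads swing forward as they close: fully open they stand 13 mm farther back than shut.
Start: joints at [-1.192, 0.628, 0.038, 1.517, -0.027, 0.996, -0.02], TCP at [279.66, 586.778, 231.313] pointing down, gripper open.
Joint ranges: [-3.06, 3.06], [-0.37, 2.12], [-1.25, 1.32], [0.18, 2.47], [-1.1, 4.24], [0.23, 1.98], [-2.94, 2.94]. Speed limits (rad/s): [2.57, 2.57, 3.14, 3.14, 3.14, 3.14, 3.14].

### API

Orientations are given as [roll, pitch, yaw] about the fixed x, y, z axes, in that order (R = Rz(yaw) Ry(pitch) Rx(roll)).
In Python, from cell import read_state, get_image, finish_job gives the robot as it stands.
- The arm moves only by the tool carry_out, never from a script. Its argument "series" is a list that holds one entry, the list of rows, each a list of 7 numbers: the shift along the tool's x, y, z in cm, then the turn, a rotation vector about the tool's x, y, z in rad, then the finger opening in cm, from 0 to 8.54. In form: [[[x, y, z, wx, wy, wz, grip], ...]]. A call has 1 to 5 rows; each row is the pose to reach, as a shift and turn from the pose commanded when the call began, along the tool's axes at that moment; what a row does not reach only later rows make up. A row lasts 1/12 s, in which the tool goes at most 41.7 mm and 7.16 degrees, less where a joint would pass 70% of its speed; a pose out of reach is approached as far as the arm can. A call with a gripper value outside its range is refused whole. The fingers move at their own pace and stop on an object; the grip force is fixed at half the most. Time passes only in rows, so rows that repeat a pose let the fingers close. It gives the time, the measured TCP pose, the force and the opening at its end, in the units of the state.
- read_state(): the state, without advancing time (a new reading comes with each control period).
- get_image(name): name is "scene" or "top" or "wrist"; returns a dict with "img" (420x560x3 uint8, blue, green, red), "z_map" (420x560 float32, mm along the optical axis (not along the pixel's ray), 0 where there is no reading), "mtx" (3x3 intrinsics, pixels), "T" (4x4, takes a point from camera to world coordinates); the wrist camera has in their place "T_tool_cam" (4x4, takes a point from camera to tool coordinates, whose origin is the TCP and whose axes are the flange's). Camera axes: x right, y down, z forward; pixel columns grow to the right and rows downward; lengths in mm; the calibration is good to about 2 mm. A picture is of the moment at which its call begins: read the wrist's pose just before it.
- finish_job(): hands the job in, once; it reports no verdict.
The state is a dict: "clock": time; "qpos": joint angles; "qd": joint speeds; "tau": joint torques, N m; "eef_pos": TCP position; "tool_rot": TCP orientation; "force": force on the tool from outside, world axes, zero at the start; "torque": the same for the moment, N m; "width": finger opening in mm.
Only numpy, scipy, OpenCV 4.12 (cv2) and the standard library are available. Lean on these libraries where they do the work, as an engineer would, in place of code of your own. Each camera call takes 0.05 s, during which the arm holds its last target.

## Working session

There is one attempt and no reset: what is moved stays moved. The work goes in short steps, Python scripts to look and compute and a tool call to move; the robot and the scene stay as the last step left them, time stands still between calls to the robot, and variables do not carry over. Pictures are saved under pics/ and viewed, and the job is handed in when it is done.

Besides the shell and the picture viewer there is one more tool, called after "Call:" as name(argument=value, ...), one argument or row to a line, values as JSON. carry_out: Moves the arm, as the interface text tells. Its arguments: {"type":"object","properties":{"series":{"type":"array","items":{"type":"array","items":{"type":"array","items":{"type":"number"}}}}},"required":["series"]}

```bash
ls; mkdir -p pics; python3 - <<'E'
from cell import read_state,get_image
import cv2,numpy as np
s=read_state();print(s)
for n in("scene","top","wrist"):
    d=get_image(n);cv2.imwrite(f"pics/{n}0.png",d["img"]);np.savez(f"{n}0.npz",**d)
    print(n,d["mtx"],d.get("T",d.get("T_tool_cam")))
E
```

```text
pics
{'clock': 0.0, 'qpos': array([-1.19179804,  0.62933877,  0.03841839,  1.51840167, -0.0270181 ,
        0.99626502, -0.02000101]), 'qd': array([-4.19772980e-04, -8.73223700e-05, -1.96743831e-03,  5.42609138e-04,
       -1.20191135e-03,  7.54092463e-04, -6.31508912e-04]), 'tau': array([ 1.40570464e-04, -5.63419461e+01,  1.22629791e+00, -1.93448639e+01,
        1.09810082e-02,  1.05174558e-02,  1.59197054e-05]), 'eef_pos': array([279.36445487, 586.20313623, 230.38263883]), 'tool_rot': array([-3.13969681e+00, -3.83540278e-06,  2.69680180e+00]), 'force': array([ 0.18797382, -0.29427922, -0.09310506]), 'torque': array([-0.06643375,  0.0382537 , -0.00294454]), 'width': 85.58275512475016}
scene [[530.01657027   0.         279.418304  ]
 [  0.         530.01657027 204.57727322]
 [  0.           0.           1.        ]] [[-8.57977302e-01  3.69209874e-01 -3.57154053e-01  9.65794856e+02]
 [ 5.13658562e-01  6.24023546e-01 -5.88854392e-01  6.95315573e+02]
 [ 5.46168330e-03 -6.88678940e-01 -7.25045852e-01  9.50483212e+02]
 [ 0.00000000e+00  0.00000000e+00  0.00000000e+00  1.00000000e+00]]
top [[388.98975798   0.         275.46853252]
 [  0.         388.98975798 212.47755949]
 [  0.           0.           1.        ]] [[-1.14366026e-04 -9.92809676e-01  1.19703525e-01  4.18492519e+02]
 [-9.99692713e-01  3.08077239e-03  2.45965168e-02 -2.13179929e+01]
 [-2.47884392e-02 -1.19663928e-01 -9.92504951e-01  9.14970412e+02]
 [ 0.00000000e+00  0.00000000e+00  0.00000000e+00  1.00000000e+00]]
wrist [[291.9681601    0.         278.24358528]
 [  0.         291.9681601  210.69882835]
 [  0.           0.           1.        ]] [[ 2.54543659e-04 -9.46950081e-01 -3.21380582e-01  8.25773510e+01]
 [ 9.99999779e-01  4.38179780e-04 -4.99068034e-04  1.18013901e+00]
 [ 6.13414988e-04 -3.21380384e-01  9.46949984e-01 -1.43142770e+02]
 [ 0.00000000e+00  0.00000000e+00  0.00000000e+00  1.00000000e+00]]
```

View pics/scene0.png

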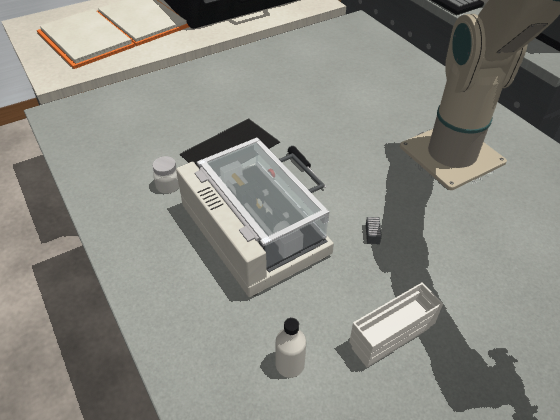

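View pics/top0.png

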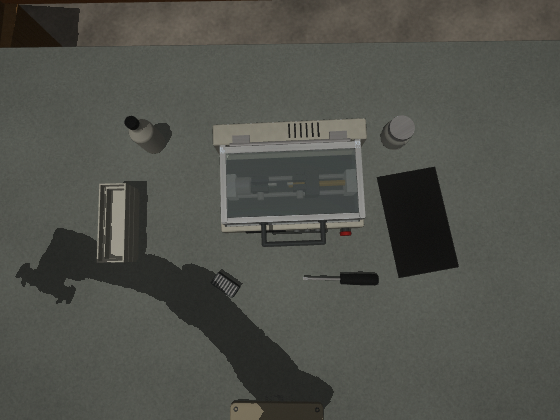

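View pics/wrist0.png

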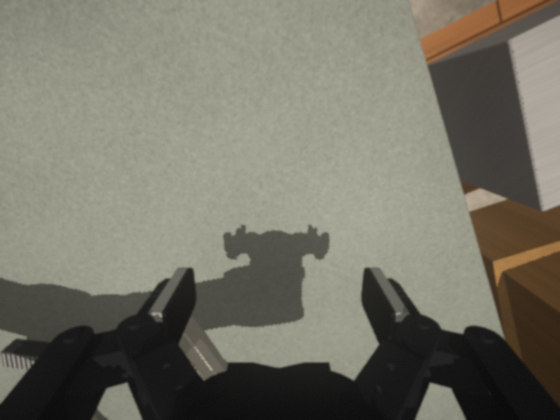

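Scene view: tray pile at (395,325), bottle (290,350), tester in the middle, mat behind it (230,145), jar (165,175). In the top view the pile is at (118,222), handle bar at (293,243), mat at (418,222) and screwdriver at (340,278). I'll enlarge the crops.

```bash
cat > h.py <<'E'
import numpy as np,cv2
from scipy.spatial.transform import Rotation as R
def load(n):
    return dict(np.load(n+".npz"))
def ray(d,u,v,T=None):
    T=d["T"] if T is None else T
    r=T[:3,:3]@np.linalg.inv(d["mtx"])@np.array([u,v,1.]);return T[:3,3],r
def atz(d,u,v,z,T=None):
    o,r=ray(d,u,v,T);return o+r*(z-o[2])/r[2]
def dep(d,u,v,T=None):
    o,r=ray(d,u,v,T);return o+r*d["z_map"][int(round(v)),int(round(u))]
def tri(*rs):
    A=np.zeros((3,3));b=np.zeros(3)
    for o,r in rs:
        r=r/np.linalg.norm(r);P=np.eye(3)-np.outer(r,r);A+=P;b+=P@o
    p=np.linalg.solve(A,b);return p,[np.linalg.norm((np.eye(3)-np.outer(r,r)/(r@r))@(p-o)) for o,r in rs]
def crop(d,x,y,w,h,k,f):
    cv2.imwrite(f,cv2.resize(d["img"][y:y+h,x:x+w],None,fx=k,fy=k,interpolation=cv2.INTER_CUBIC))
def wT(s,d):
    T=np.eye(4);T[:3,:3]=R.from_euler("xyz",s["tool_rot"]).as_matrix();T[:3,3]=s["eef_pos"];return T@d["T_tool_cam"]
E
python3 - <<'E'
from h import *
t=load("top0");s=load("scene0")
crop(t,80,165,90,110,5,"pics/ct.png")
crop(t,205,110,220,150,3,"pics/ctt.png")
crop(s,340,270,110,100,6,"pics/cs.png")
crop(s,180,110,160,130,5,"pics/cst.png")
# mat
g=t["img"].max(2); print(g[222,418], g[222,500])
E
```

```text
20 87
```

View pics/ct.png

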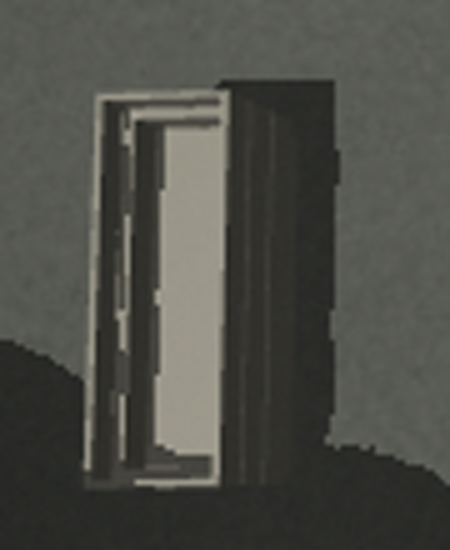

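View pics/ctt.png

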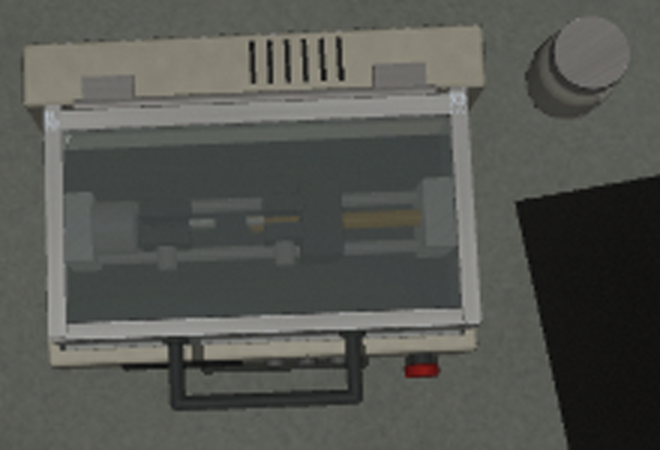

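View pics/cs.png

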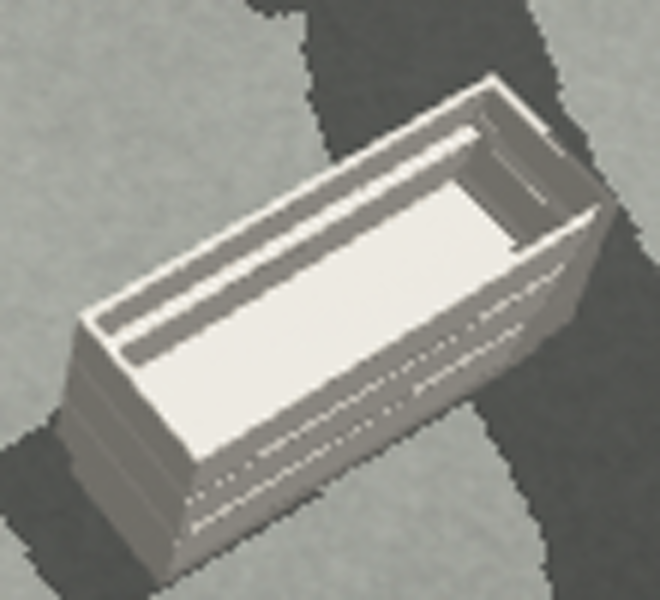

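View pics/cst.png

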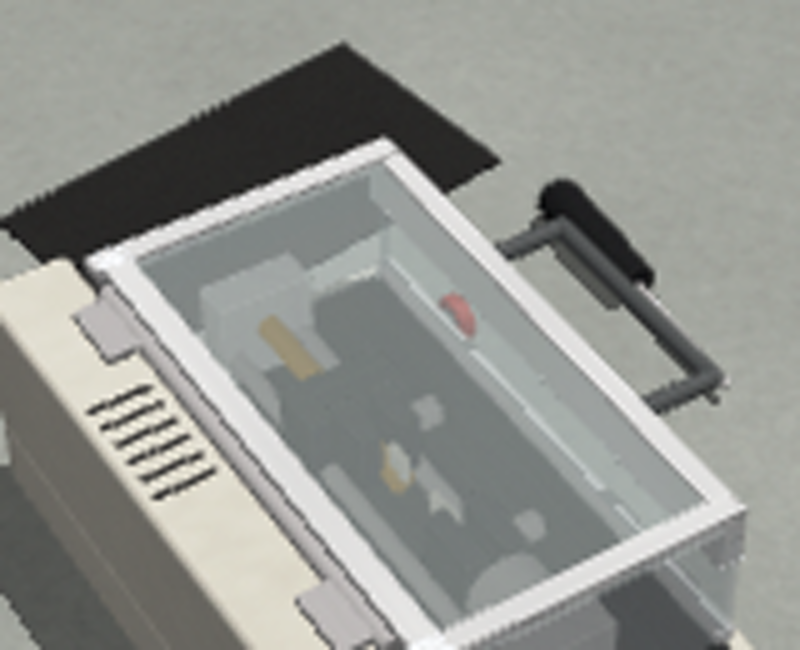

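```bash
python3 - <<'E'
from h import *
t=load("top0");s=load("scene0")
f=lambda c,o,k:((c[0]+.5)/k-.5+o[0],(c[1]+.5)/k-.5+o[1])
tp=[(97,95),(230,91),(219,487),(85,487)]; sp=[(200,460),(82,318),(490,75),(612,205)]
P=[]
for a,b in zip(tp,sp):
    a=f(a,(80,165),5);b=f(b,(340,270),6)
    p,e=tri(ray(t,*a),ray(s,*b));P.append(p);print(p.round(1),np.round(e,1),atz(t,*a,94).round(1),atz(s,*b,94).round(1))
print("tray c",np.mean(P,0))
P=[]
for a,b in [((176,404),(712,378)),((357,397),(562,222))]:
    a=f(a,(205,110),3);b=f(b,(180,110),5)
    p,e=tri(ray(t,*a),ray(s,*b));P.append(p);print("h",p.round(1),np.round(e,1),atz(t,*a,125).round(1),atz(s,*b,125).round(1))
# mat
m=(t["img"].max(2)<32).astype(np.uint8);m[:, :370]=0;m[:150]=0;m[285:]=0
c=max(cv2.findContours(m,0,2)[0],key=cv2.contourArea);q=cv2.boxPoints(cv2.minAreaRect(c));print(q)
Q=np.array([atz(t,*k,4) for k in q]);print(Q.round(1),Q.mean(0),[np.linalg.norm(Q[i]-Q[i-1]).round(1) for i in range(4)])
e=Q[1]-Q[0];e2=Q[2]-Q[1];print(np.degrees(np.arctan2(e[1],e[0])),np.degrees(np.arctan2(e2[1],e2[0])))
for u,v in [(118,222),(418,222),(293,243)]:print(dep(t,u,v))
for c in [(343,45),(498,160),(5,220)]: print("mat scene",atz(s,*f(c,(180,110),5),4))
E
```

```text
[580.7 382.5  95. ] [1.2 1.2] [581.8 382.2  94. ] [579.3 382.7  94. ]
[582.1 325.1  93.8] [1.6 1.6] [583.3 323.9  94. ] [580.8 326.1  94. ]
[412.7 321.   94.1] [0.4 0.4] [413.  320.7  94. ] [412.2 321.1  94. ]
[412.7 378.5  93.7] [0.4 0.4] [413. 378.  94.] [412.5 378.8  94. ]
tray c [497.05355842 351.74092801  94.14688314]
h [448.3  23.1 126.5] [0.5 0.5] [448.8  22.9 125. ] [447.   22.1 125. ]
h [452.3 -98.1 129.2] [1.1 1.1] [453.4 -99.2 125. ] [ 448.9 -101.4  125. ]
[[376.39145 176.78937]
 [435.5303  163.85275]
 [457.90683 266.1454 ]
 [398.76797 279.082  ]]
[[ 612.8 -238.1    4. ]
 [ 643.3 -378.4    4. ]
 [ 403.  -417.5    4. ]
 [ 373.6 -281.7    4. ]] [ 508.1868265  -328.88950977    4.        ] [np.float64(243.2), np.float64(143.6), np.float64(243.4), np.float64(139.0)]
-77.74529186795168 -170.75794508163
[501.91783455 353.96919785  53.67347875]
[ 505.16625343 -331.83656997    1.93200348]
[451.22480524 -37.15066941 129.47990568]
mat scene [ 400.49784763 -415.71334741    4.        ]
mat scene [ 376.21580254 -280.58975928    4.        ]
mat scene [ 631.99971007 -372.83002365    4.        ]
```

```bash
cat > plan.py <<'E'
import sys,numpy as np
from scipy.spatial.transform import Rotation as R
from cell import read_state
# usage: plan.py x y z yaw ncalls : tool-down target; prints rows (cm, rad) per call of 5
def plan(x,y,z,yaw,n=1,rows=5):
    s=read_state();R0=R.from_euler("xyz",s["tool_rot"]);p0=s["eef_pos"]
    Rt=R.from_euler("xyz",[np.pi,0,yaw]);rv=(R0.inv()*Rt).as_rotvec()
    print("now",p0.round(1),s["tool_rot"].round(3),s["width"].round(1),"F",s["force"].round(1),"t",round(s["clock"],2))
    N=n*rows
    for c in range(n):
        Rc=R0*R.from_rotvec(rv*c/n);d=Rc.inv().apply(np.array([x,y,z])-p0)/10
        for k in range(1,rows+1):
            f=k/N; print(np.r_[d*f,rv*f].round(3).tolist())
        print()
    print("per row mm",np.linalg.norm(np.array([x,y,z])-p0)/N,"deg",np.degrees(np.linalg.norm(rv))/N)
if __name__=="__main__":
    a=list(map(float,sys.argv[1:5]));plan(*a,n=int(sys.argv[5]) if len(sys.argv)>5 else 1)
E
python3 plan.py 497 352 180 3.166 2
```

```text
Traceback (most recent call last):
  File "plan.py", line 17, in <module>
    a=list(map(float,sys.argv[1:5]));plan(*a,n=int(sys.argv[5]) if len(sys.argv)>5 else 1)
                                     ~~~~^^^^^^^^^^^^^^^^^^^^^^^^^^^^^^^^^^^^^^^^^^^^^^^^^
  File "plan.py", line 8, in plan
    print("now",p0.round(1),s["tool_rot"].round(3),s["width"].round(1),"F",s["force"].round(1),"t",round(s["clock"],2))
                                                   ^^^^^^^^^^^^^^^^
AttributeError: 'float' object has no attribute 'round'
```

```bash
sed -i 's/s\["width"\].round(1)/round(s["width"],1)/' plan.py; python3 plan.py 497 352 180 3.166 2
```

```text
now [279.5 586.3 230.6] [-3.14   0.     2.697] 85.4 F [-0.7  0.4  0.5] t 0.15
[-2.972, -1.178, 0.508, -0.0, -0.0, -0.047]
[-5.944, -2.357, 1.016, -0.0, -0.0, -0.094]
[-8.916, -3.535, 1.523, -0.0, -0.0, -0.141]
[-11.888, -4.714, 2.031, -0.001, -0.0, -0.188]
[-14.86, -5.892, 2.539, -0.001, -0.0, -0.235]

[-2.617, -1.837, 0.507, -0.0, -0.0, -0.047]
[-5.233, -3.675, 1.014, -0.0, -0.0, -0.094]
[-7.85, -5.512, 1.522, -0.0, -0.0, -0.141]
[-10.466, -7.35, 2.029, -0.001, -0.0, -0.188]
[-13.083, -9.187, 2.536, -0.001, -0.0, -0.235]

per row mm 32.37201962682395 deg 2.6885500524765336
```

Call:
carry_out(
  series=[
    [[-3,-1.2,0.5,0,0,-0.047,8.5],[-6,-2.4,1,0,0,-0.094,8.5],[-9,-3.6,1.5,0,0,-0.14,8.5],[-12,-4.7,2,0,0,-0.19,8.5],[-14.9,-5.9,2.5,0,0,-0.235,8.5]],
  ],
)

```text
clock: 0.57
eef_pos: [389.7, 468.0, 205.8]
tool_rot: [-3.141, 0.0, 2.934]
force: [-0.1, 0.6, -0.9]
width: 85.1
```

Call:
carry_out(
  series=[
    [[-3.2,-2.3,0.6,0,0,-0.06,8.5],[-6.5,-4.6,1.3,0,0,-0.12,8.5],[-9.8,-6.9,1.9,0,0,-0.18,8.5],[-13,-9.2,2.5,0,0,-0.235,8.5],[-13,-9.2,2.5,0,0,-0.235,8.5]],
  ],
)

```text
clock: 0.98
eef_pos: [503.9, 341.3, 179.7]
tool_rot: [-3.134, 0.003, -3.128]
force: [-0.7, -1.5, -0.1]
width: 85.3
```

```bash
python3 - <<'E'
from h import *
from cell import *
s=read_state();d=get_image("wrist");d["Tw"]=wT(s,d);np.savez("w1.npz",**d);cv2.imwrite("pics/w1.png",d["img"]);print(s["qpos"].round(2))
E
python3 plan.py 497 352 74 3.166
```

```text
[-0.59  0.63 -0.09  1.69  0.08  0.83  0.86]
now [500.8 345.8 180.2] [-3.137  0.    -3.126] 84.9 F [-0.2  0.7 -0.5] t 1.03
[0.075, 0.134, 2.123, -0.001, 0.0, -0.002]
[0.149, 0.268, 4.247, -0.002, 0.0, -0.004]
[0.224, 0.402, 6.37, -0.003, 0.0, -0.006]
[0.299, 0.536, 8.494, -0.003, 0.0, -0.007]
[0.373, 0.67, 10.617, -0.004, 0.0, -0.009]

per row mm 21.289252479258327 deg 0.11715736690383276
```

View pics/w1.png

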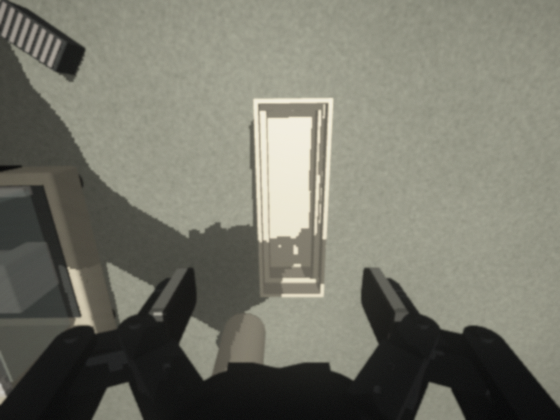

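The wrist view shows the tray's rim, with corners at about (254,99), (332,99), (325,297) and (262,297), between the fingers. The arm was still settling, so I'll hold for a moment and measure again.

Call:
carry_out(
  series=[
    [[0,0,0,0,0,0,8.5],[0,0,0,0,0,0,8.5],[0,0,0,0,0,0,8.5],[0,0,0,0,0,0,8.5]],
  ],
)

```text
clock: 1.37
eef_pos: [495.5, 354.0, 181.5]
tool_rot: [3.141, -0.0, -3.114]
force: [0.1, -0.1, 0.4]
width: 85.2
```

```bash
python3 - <<'E'
from h import *
from cell import *
s=read_state();d=get_image("wrist");d["Tw"]=wT(s,d);np.savez("w2.npz",**d)
crop(d,235,80,115,235,2.5,"pics/w2.png")
for n in ("w2",): pass
E
python3 plan.py 497 352 74 3.166
```

```text
now [495.7 353.8 181.5] [ 3.141 -0.    -3.114] 85.1 F [0.3 0.5 0.4] t 1.42
[-0.025, -0.038, 2.15, 0.0, -0.0, 0.001]
[-0.049, -0.076, 4.3, 0.0, -0.0, 0.001]
[-0.074, -0.113, 6.449, 0.0, -0.0, 0.002]
[-0.098, -0.151, 8.599, 0.0, -0.0, 0.003]
[-0.123, -0.189, 10.749, 0.001, -0.0, 0.003]

per row mm 21.503019379793727 deg 0.03788493439374826
```

View pics/w2.png

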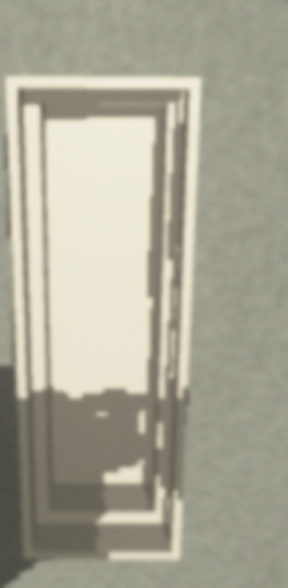

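The crop corners are (6,76), (201,77), (182,559) and (23,559).

```bash
python3 - <<'E'
from h import *
d=load("w2");t=load("top0");s=load("scene0");P=[]
f=lambda c,o,k:((c[0]+.5)/k-.5+o[0],(c[1]+.5)/k-.5+o[1])
tp=[(97,95),(230,91),(219,487),(85,487)];wp=[(182,559),(23,559),(6,76),(201,77)]
for a,c in zip(tp,wp):
    u=f(c,(235,80),2.5);w=atz(d,*u,94,d["Tw"]);P.append(w)
    p,e=tri(ray(t,*f(a,(80,165),5)),ray(d,*u,d["Tw"]));print(w.round(1),p.round(1),np.round(e,1))
P=np.array(P);print(P.mean(0)); a=(P[0]+P[1]-P[2]-P[3]);print(np.arctan2(a[1],a[0]))
E
```

```text
[582.2 384.8  94. ] [582.9 384.2  91.9] [1.1 1.1]
[583.9 325.4  94. ] [584.  324.9  93. ] [0.6 0.6]
[413.2 321.9  94. ] [413.1 321.6  91.8] [0.1 0.1]
[411.8 380.2  94. ] [412.4 380.8  88.3] [0.6 0.6]
[497.77175849 353.04525193  94.        ]
0.023704235025521297
```

Call:
carry_out(
  series=[
    [[-0.1,-0.05,2.5,0,0,0,8.5],[-0.18,-0.11,5.2,0,0,0,8.5],[-0.18,-0.11,7.8,0,0,0,8.5],[-0.18,-0.11,9.8,0,0,0,8.5],[-0.18,-0.11,10.7,0,0,0,8.5]],
  ],
)

```text
clock: 1.83
eef_pos: [496.6, 351.0, 71.6]
tool_rot: [-3.139, -0.004, -3.115]
force: [-0.3, 0.2, -0.0]
width: 84.5
```

Call:
carry_out(
  series=[
    [[0,0,0,0,0,0,8.5],[0,0,0,0,0,0,8.5],[0,0,0,0,0,0,8],[0,0,0,0,0,0,7]],
  ],
)

```text
clock: 2.17
eef_pos: [499.5, 352.1, 75.9]
tool_rot: [3.14, 0.002, -3.116]
force: [-0.4, 1.1, 0.5]
width: 70.4
```

Call:
carry_out(
  series=[
    [[0,0,0,0,0,0,6.2],[0,0,0,0,0,0,5],[0,0,0,0,0,0,4],[0,0,0,0,0,0,4],[0,0,0,0,0,0,4]],
  ],
)

```text
clock: 2.58
eef_pos: [499.3, 352.0, 75.9]
tool_rot: [3.14, 0.002, -3.117]
force: [-0.9, 0.6, 5.8]
width: 56.7
```

```bash
python3 - <<'E'
from h import *
from cell import *
s=read_state();d=get_image("wrist");cv2.imwrite("pics/w3.png",d["img"])
d=get_image("scene");crop(d,330,220,160,160,4,"pics/s3.png");print(s["force"],s["width"],s["eef_pos"])
E
```

```text
[-0.91701653  0.5587468   5.76543312] 56.6985424252712 [499.34113131 351.96900328  75.90531043]
```

View pics/s3.png

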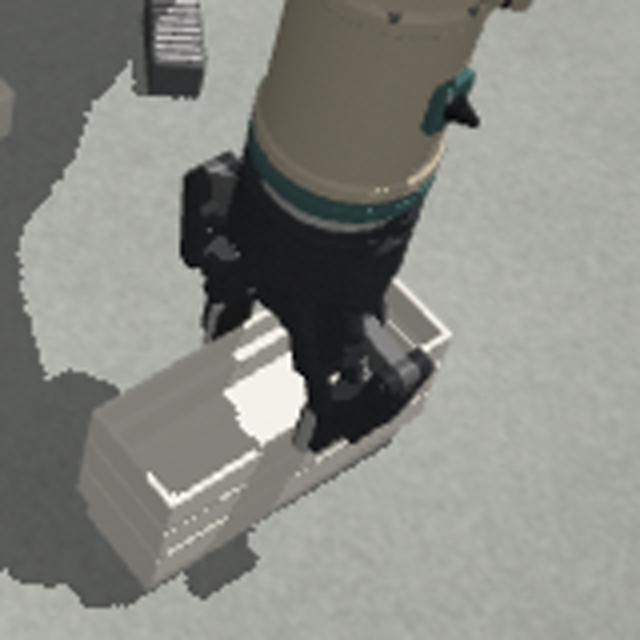

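The fingers hold the tray at an opening of 56.7 mm, and their tips sit on the top tray's wall. Next I lift straight up.

Call:
carry_out(
  series=[
    [[0,0,-0.5,0,0,0,4],[0,0,-1.2,0,0,0,4],[0,0,-2,0,0,0,4],[0,0,-3,0,0,0,4],[0,0,-4,0,0,0,4]],
  ],
)

```text
clock: 3.1
eef_pos: [498.7, 351.3, 115.4]
tool_rot: [3.141, 0.0, -3.116]
force: [0.2, 0.5, -0.9]
width: 56.3
```

Call:
carry_out(
  series=[
    [[0,0,-1.5,0,0,0,4],[0,0,-3,0,0,0,4],[0,0,-5,0,0,0,4],[0,0,-7,0,0,0,4],[0,0,-9,0,0,0,4]],
  ],
)

```text
clock: 3.52
eef_pos: [498.5, 351.2, 206.2]
tool_rot: [3.141, 0.0, -3.116]
force: [0.2, 0.1, -1.7]
width: 56.7
```

Call:
carry_out(
  series=[
    [[0,0,-1.5,0,0,0,4],[0,0,-3,0,0,0,4],[0,0,-4,0,0,0,4],[0,0,-4.5,0,0,0,4],[0,0,-4.5,0,0,0,4]],
  ],
)

```text
clock: 3.93
eef_pos: [499.1, 351.7, 250.8]
tool_rot: [3.14, 0.002, -3.116]
force: [0.4, 0.6, -1.1]
width: 56.5
```

```bash
python3 - <<'E'
from h import *
from cell import *
d=get_image("scene");cv2.imwrite("pics/s4.png",d["img"]);d=get_image("top");np.savez("top4",**d);cv2.imwrite("pics/t4.png",d["img"])
E
python3 plan.py 506 -329 255 0.178 6 |grep -v ^$ 
```

```text
now [498.2 351.  248.8] [-3.141e+00 -1.000e-03 -3.116e+00] 56.3 F [-0.5  0.3 -0.5] t 4.03
[0.031, -2.267, -0.019, -0.0, 0.0, 0.1]
[0.063, -4.533, -0.039, -0.0, 0.0, 0.199]
[0.094, -6.8, -0.058, -0.0, 0.0, 0.299]
[0.125, -9.067, -0.077, -0.0, 0.0, 0.399]
[0.156, -11.333, -0.097, -0.0, 0.0, 0.498]
[-1.055, -2.006, -0.02, -0.0, 0.0, 0.1]
[-2.111, -4.012, -0.04, -0.0, 0.0, 0.199]
[-3.166, -6.018, -0.06, -0.0, 0.0, 0.299]
[-4.222, -8.025, -0.079, -0.0, 0.0, 0.399]
[-5.277, -10.031, -0.099, -0.0, 0.0, 0.498]
[-1.886, -1.258, -0.02, -0.0, 0.0, 0.1]
[-3.771, -2.516, -0.041, -0.0, 0.0, 0.199]
[-5.657, -3.774, -0.061, -0.0, 0.0, 0.299]
[-7.543, -5.032, -0.081, -0.0, 0.0, 0.399]
[-9.429, -6.29, -0.102, -0.0, 0.0, 0.498]
[-2.258, -0.204, -0.021, -0.0, 0.0, 0.1]
[-4.515, -0.408, -0.041, -0.0, 0.0, 0.199]
[-6.773, -0.613, -0.062, -0.0, 0.0, 0.299]
[-9.031, -0.817, -0.083, -0.0, 0.0, 0.399]
[-11.288, -1.021, -0.104, -0.0, 0.0, 0.498]
[-2.081, 0.899, -0.021, -0.0, 0.0, 0.1]
[-4.162, 1.799, -0.042, -0.0, 0.0, 0.199]
[-6.243, 2.698, -0.063, -0.0, 0.0, 0.299]
[-8.323, 3.597, -0.084, -0.0, 0.0, 0.399]
[-10.404, 4.496, -0.105, -0.0, 0.0, 0.498]
[-1.398, 1.784, -0.021, -0.0, 0.0, 0.1]
[-2.797, 3.568, -0.042, -0.0, 0.0, 0.199]
[-4.195, 5.353, -0.062, -0.0, 0.0, 0.299]
[-5.593, 7.137, -0.083, -0.0, 0.0, 0.399]
[-6.992, 8.921, -0.104, -0.0, 0.0, 0.498]
per row mm 22.669583252474848 deg 5.70814865712635
```

View pics/s4.png

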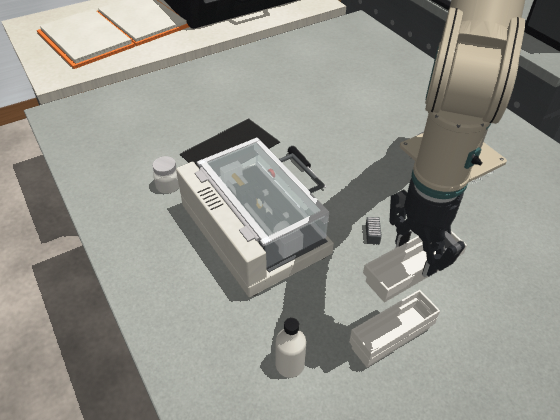

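View pics/t4.png

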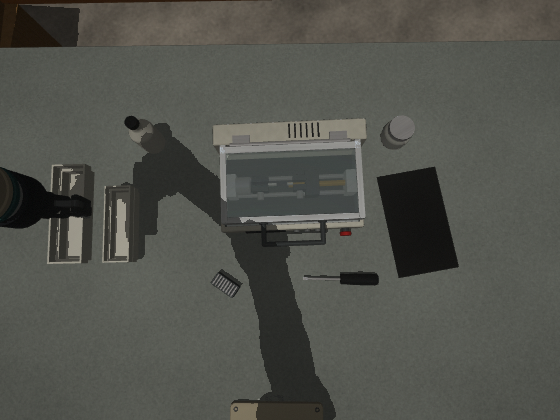

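The top tray hangs level in the gripper, with its underside at about 224 mm, and the other two trays are unmoved at (118,225) in the top view. I'll carry it across, turning half a turn.

Call:
carry_out(
  series=[
    [[0,-1.2,0,0,0,0.05,4],[0,-3,0,0,0,0.13,4],[0,-5.5,0,0,0,0.24,4],[0.1,-8.5,0,0,0,0.37,4],[0.2,-11.3,0,0,0,0.5,4]],
  ],
)

```text
clock: 4.45
eef_pos: [498.6, 236.7, 248.0]
tool_rot: [-3.139, -0.001, 2.671]
force: [0.3, -0.8, -0.9]
width: 56.5
```

Call:
carry_out(
  series=[
    [[-1.1,-2,0,0,0,0.1,4],[-2.1,-4,0,0,0,0.2,4],[-3.2,-6,0,0,0,0.3,4],[-4.2,-8,0,0,0,0.4,4],[-5.3,-10,0,0,0,0.5,4]],
  ],
)

```text
clock: 4.87
eef_pos: [501.0, 123.9, 248.3]
tool_rot: [-3.139, -0.001, 2.172]
force: [0.5, 0.7, -0.6]
width: 56.4
```

Call:
carry_out(
  series=[
    [[-1.9,-1.3,0,0,0,0.1,4],[-3.8,-2.5,0,0,0,0.2,4],[-5.7,-3.8,0,0,0,0.3,4],[-7.5,-5,0,0,0,0.4,4],[-9.4,-6.3,0,0,0,0.5,4]],
  ],
)

```text
clock: 5.28
eef_pos: [503.0, 11.1, 248.4]
tool_rot: [-3.14, -0.0, 1.672]
force: [-0.2, 0.1, -0.9]
width: 56.5
```

Call:
carry_out(
  series=[
    [[-2.3,-0.2,0,0,0,0.1,4],[-4.5,-0.4,0,0,0,0.2,4],[-6.8,-0.6,0,0,0,0.3,4],[-9,-0.8,0,0,0,0.4,4],[-11.3,-1,0,0,0,0.5,4]],
  ],
)

```text
clock: 5.7
eef_pos: [505.0, -102.1, 248.4]
tool_rot: [-3.14, 0.001, 1.172]
force: [-0.1, -0.1, -0.6]
width: 56.4
```

```bash
python3 plan.py 506 -329 250 0.178 2 |grep -v ^$ 
```

```text
now [ 505.  -102.1  248.4] [-3.140e+00  1.000e-03  1.172e+00] 56.4 F [-0.1 -0.1 -0.6] t 5.7
[-2.087, 0.89, -0.017, -0.0, 0.0, 0.099]
[-4.174, 1.78, -0.034, -0.0, 0.0, 0.199]
[-6.261, 2.669, -0.051, -0.0, 0.0, 0.298]
[-8.347, 3.559, -0.068, -0.001, 0.001, 0.398]
[-10.434, 4.449, -0.085, -0.001, 0.001, 0.497]
[-1.41, 1.777, -0.017, -0.0, 0.0, 0.099]
[-2.82, 3.555, -0.035, -0.0, 0.0, 0.199]
[-4.23, 5.332, -0.052, -0.0, 0.0, 0.298]
[-5.64, 7.109, -0.069, -0.001, 0.001, 0.398]
[-7.05, 8.886, -0.087, -0.001, 0.001, 0.497]
per row mm 22.68698350220496 deg 5.696215871847225
```

Call:
carry_out(
  series=[
    [[-2.1,0.9,0,0,0,0.1,4],[-4.2,1.8,0,0,0,0.2,4],[-6.3,2.7,0,0,0,0.3,4],[-8.3,3.6,0,0,0,0.4,4],[-10.4,4.4,0,0,0,0.5,4]],
  ],
)

```text
clock: 6.12
eef_pos: [506.0, -215.0, 248.2]
tool_rot: [-3.14, 0.001, 0.672]
force: [-0.0, 1.1, -0.9]
width: 56.7
```

Call:
carry_out(
  series=[
    [[-1.4,1.8,0,0,0,0.1,4],[-2.8,3.6,0,0,0,0.2,4],[-4.2,5.3,0,0,0,0.3,4],[-5.4,6.8,0,0,0,0.38,4],[-6.2,7.8,0,0,0,0.44,4]],
  ],
)

```text
clock: 6.53
eef_pos: [505.9, -316.0, 248.2]
tool_rot: [3.141, 0.002, 0.231]
force: [-0.3, 0.5, -0.4]
width: 56.8
```

Call:
carry_out(
  series=[
    [[-0.5,0.7,0,0,0,0.04,4],[-0.9,1.1,0,0,0,0.055,4],[-0.9,1.1,0,0,0,0.055,4],[-0.9,1.1,0,0,0,0.055,4],[-0.9,1.1,0,0,0,0.055,4]],
  ],
)

```text
clock: 6.95
eef_pos: [501.1, -325.5, 249.1]
tool_rot: [-3.14, -0.0, 0.184]
force: [0.7, 0.6, -0.9]
width: 56.4
```

```bash
python3 - <<'E'
from h import *
from cell import *
s=read_state();d=get_image("wrist");d["Tw"]=wT(s,d);np.savez("w5.npz",**d);cv2.imwrite("pics/w5.png",d["img"])
d=get_image("top");np.savez("t5.npz",**d);cv2.imwrite("pics/t5.png",d["img"])
E
python3 plan.py 506 -329 60 0.178 2 |grep -v ^$ 
```

```text
now [ 501.2 -325.7  249.3] [-3.141 -0.     0.184] 56.6 F [-0.7 -0.2 -0.7] t 7.05
[0.04, 0.043, 1.893, -0.0, -0.0, 0.001]
[0.08, 0.086, 3.786, -0.0, -0.0, 0.001]
[0.12, 0.129, 5.679, -0.0, -0.0, 0.002]
[0.16, 0.172, 7.572, -0.0, -0.0, 0.002]
[0.2, 0.214, 9.465, -0.0, -0.0, 0.003]
[0.041, 0.042, 1.893, -0.0, -0.0, 0.001]
[0.081, 0.084, 3.786, -0.0, -0.0, 0.001]
[0.122, 0.126, 5.679, -0.0, -0.0, 0.002]
[0.162, 0.168, 7.572, -0.0, -0.0, 0.002]
[0.203, 0.21, 9.465, -0.0, -0.0, 0.003]
per row mm 18.93905354680154 deg 0.03332672330166345
```

View pics/w5.png

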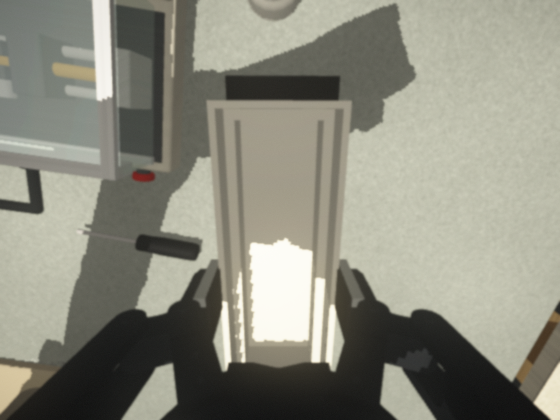

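View pics/t5.png

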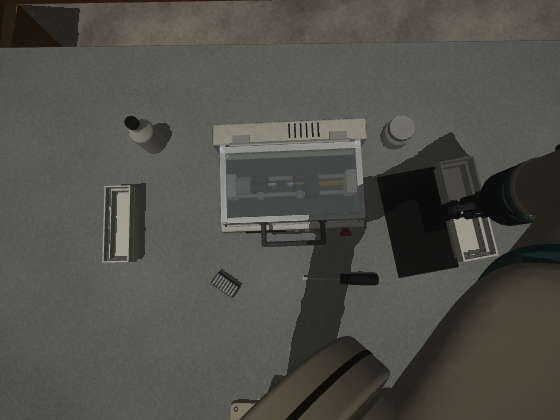

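The wrist view shows the mat's far edge at row 77, columns 226–340, parallel to and centred under the tray's front edge at row 101. I'll check that edge at z=4 and then go down.

```bash
python3 - <<'E'
from h import *
d=load("w5")
for u in [(226,77),(340,77)]:print(atz(d,*u,4,d["Tw"]))
p=(atz(d,226,77,4,d["Tw"])+atz(d,340,77,4,d["Tw"]))/2; a=np.radians(10.2);print("centre",p-120*np.array([np.cos(a),np.sin(a),0]))
E
```

```text
[ 610.60472922 -239.57220286    4.        ]
[ 635.94927705 -375.78739028    4.        ]
centre [ 505.17353018 -328.92996541    4.        ]
```

Call:
carry_out(
  series=[
    [[0,0.1,2,0,0,0,4],[0.1,0.2,5,0,0,0,4],[0.2,0.2,8,0,0,0,4],[0.3,0.3,11,0,0,0,4],[0.4,0.4,14,0,0,0,4]],
  ],
)

```text
clock: 7.47
eef_pos: [506.1, -329.1, 108.2]
tool_rot: [-3.141, -0.001, 0.183]
force: [0.2, -0.3, -1.1]
width: 56.6
```

Call:
carry_out(
  series=[
    [[0,0,2.5,0,0,0,4],[0,0,4.3,0,0,0,4],[0,0,5.4,0,0,0,4],[0,0,5.8,0,0,0,4],[0,0,5.8,0,0,0,4]],
  ],
)

```text
clock: 7.88
eef_pos: [505.5, -329.7, 50.9]
tool_rot: [-3.141, 0.0, 0.182]
force: [-0.1, -0.4, -0.9]
width: 56.7
```

Call:
carry_out(
  series=[
    [[0,0,0,0,0,0,4],[0,0,0,0,0,0,4],[0,0,0,0,0,0,4]],
  ],
)

```text
clock: 8.13
eef_pos: [506.2, -330.5, 52.6]
tool_rot: [3.14, -0.002, 0.182]
force: [-0.3, -0.5, -0.7]
width: 56.9
```

```bash
python3 plan.py 506 -329 30 0.178 1 |grep -v ^$ 
```

```text
now [ 506.2 -330.5   52.6] [ 3.14e+00 -2.00e-03  1.82e-01] 56.9 F [-0.3 -0.5 -0.7] t 8.13
[0.0, -0.031, 0.452, 0.0, -0.0, 0.001]
[0.0, -0.062, 0.903, 0.001, -0.001, 0.002]
[0.0, -0.093, 1.355, 0.001, -0.001, 0.002]
[0.0, -0.124, 1.807, 0.001, -0.001, 0.003]
[0.0, -0.156, 2.258, 0.002, -0.002, 0.004]
per row mm 4.527270284831975 deg 0.052958814833713376
```

Position agrees. Next is the slow lowering, about 3–4 mm per row.

Call:
carry_out(
  series=[
    [[0,-0.1,0.4,0,0,0,4],[0,-0.1,0.8,0,0,0,4],[0,-0.1,1.2,0,0,0,4],[0,-0.1,1.6,0,0,0,4],[0,-0.1,1.9,0,0,0,4]],
  ],
)

```text
clock: 8.55
eef_pos: [505.0, -328.8, 31.6]
tool_rot: [-3.141, 0.001, 0.182]
force: [-0.0, -0.9, -1.5]
width: 56.6
```

Call:
carry_out(
  series=[
    [[0,0,0.1,0,0,0,4],[0,0,0.2,0,0,0,4],[0,0,0.2,0,0,0,4],[0,0,0.2,0,0,0,4]],
  ],
)

```text
clock: 8.88
eef_pos: [505.3, -329.2, 30.3]
tool_rot: [3.141, -0.0, 0.182]
force: [0.2, -0.4, -0.9]
width: 56.3
```

Call:
carry_out(
  series=[
    [[0,0,0.1,0,0,0,4],[0,0,0.2,0,0,0,4],[0,0,0.2,0,0,0,4]],
  ],
)

```text
clock: 9.13
eef_pos: [505.5, -329.3, 29.9]
tool_rot: [3.142, -0.001, 0.182]
force: [-2.2, 2.8, 11.0]
width: 56.4
```

```bash
python3 - <<'E'
from h import *
from cell import *
d=get_image("scene");crop(d,170,60,200,150,4,"pics/s6.png");print(read_state()["force"])
E
```

```text
[-2.01378066  2.1727933  10.83915562]
```

View pics/s6.png

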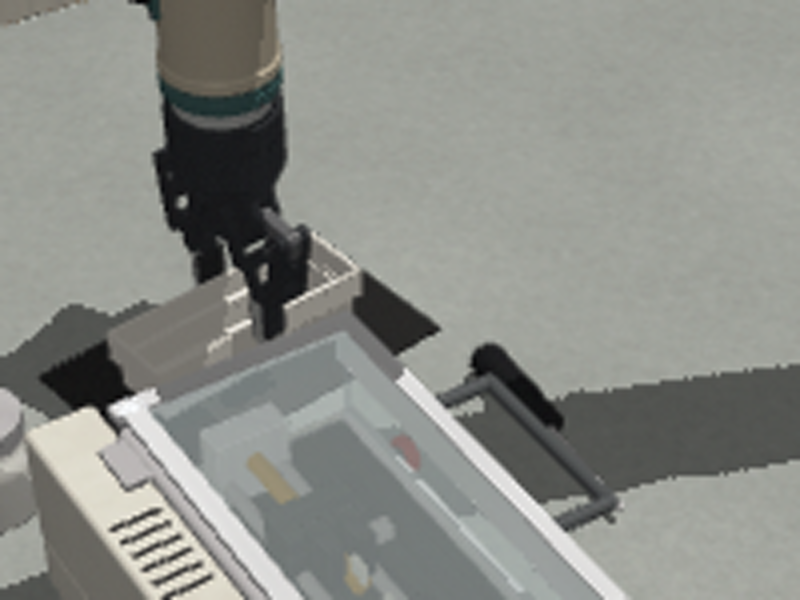

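The tray is on the mat, with about 11 N of contact. I'll ease off 1 mm and open.

Call:
carry_out(
  series=[
    [[0,0,-0.1,0,0,0,5.5],[0,0,-0.1,0,0,0,6.2],[0,0,-0.1,0,0,0,7],[0,0,-0.1,0,0,0,8],[0,0,-0.1,0,0,0,8.5]],
  ],
)

```text
clock: 9.6
eef_pos: [505.3, -329.0, 29.1]
tool_rot: [-3.142, 0.0, 0.182]
force: [0.2, 0.0, 0.3]
width: 84.7
```

Call:
carry_out(
  series=[
    [[0,0,0,0,0,0,8.5],[0,0,0,0,0,0,8.5],[0,0,0,0,0,0,8.5],[0,0,0,0,0,0,8.5],[0,0,-0.3,0,0,0,8.5]],
  ],
)

```text
clock: 10.02
eef_pos: [504.9, -328.8, 31.9]
tool_rot: [-3.141, 0.001, 0.182]
force: [-0.7, -0.0, -0.6]
width: 84.9
```

Call:
carry_out(
  series=[
    [[0,0,-2,0,0,0,8.5],[0,0,-5,0,0,0,8.5],[0,0,-8,0,0,0,8.5],[0,0,-11,0,0,0,8.5],[0,0,-14,0,0,0,8.5]],
  ],
)

```text
clock: 10.43
eef_pos: [504.9, -329.0, 173.9]
tool_rot: [-3.141, 0.0, 0.181]
force: [0.9, -0.1, -0.2]
width: 85.0
```

Call:
carry_out(
  series=[
    [[0,0,-3,0,0,0,8.5],[0,0,-5,0,0,0,8.5],[0,0,-6,0,0,0,8.5],[0,0,-6,0,0,0,8.5],[0,0,-6,0,0,0,8.5]],
  ],
)

```text
clock: 10.85
eef_pos: [505.1, -328.6, 231.8]
tool_rot: [-3.141, 0.0, 0.182]
force: [0.8, -0.4, -1.0]
width: 85.0
```

```bash
python3 - <<'E'
from h import *
from cell import *
s=read_state();d=get_image("wrist");d["Tw"]=wT(s,d);np.savez("w7.npz",**d);cv2.imwrite("pics/w7.png",d["img"])
E
python3 plan.py 450 -38 230 1.604 3 |grep -v ^$ 
```

```text
now [ 504.8 -328.2  230.9] [-3.14e+00  1.00e-03  1.82e-01] 84.6 F [ 0.3  0.3 -0.5] t 10.9
[-0.009, -1.969, 0.01, -0.0, -0.0, -0.095]
[-0.018, -3.937, 0.02, -0.0, -0.0, -0.19]
[-0.027, -5.906, 0.03, -0.001, -0.0, -0.284]
[-0.036, -7.875, 0.04, -0.001, -0.0, -0.379]
[-0.045, -9.844, 0.05, -0.001, -0.0, -0.474]
[0.891, -1.756, 0.008, -0.0, -0.0, -0.095]
[1.781, -3.512, 0.017, -0.0, -0.0, -0.19]
[2.672, -5.267, 0.025, -0.001, -0.0, -0.284]
[3.563, -7.023, 0.034, -0.001, -0.0, -0.379]
[4.453, -8.779, 0.042, -0.001, -0.0, -0.474]
[1.594, -1.156, 0.007, -0.0, -0.0, -0.095]
[3.188, -2.311, 0.014, -0.0, -0.0, -0.19]
[4.782, -3.467, 0.021, -0.001, -0.0, -0.284]
[6.376, -4.622, 0.028, -0.001, -0.0, -0.379]
[7.97, -5.778, 0.035, -0.001, -0.0, -0.474]
per row mm 19.68770932011969 deg 5.432028684033457
```

View pics/w7.png

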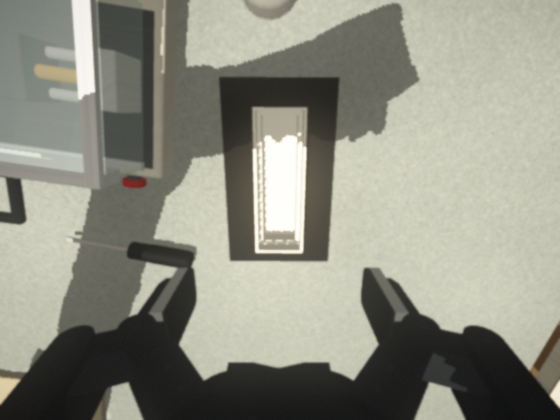

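The tray lies on the mat. The mat's corners are (220,78), (339,78), (328,261) and (230,261). The tray's rim corners are (252,107), (307,107), (304,254) and (254,254). I'll check the centring in numbers while moving to the handle.

```bash
python3 - <<'E'
from h import *
d=load("w7")
M=np.array([atz(d,*u,4,d["Tw"]) for u in [(220,78),(339,78),(328,261),(230,261)]])
T=np.array([atz(d,*u,48,d["Tw"]) for u in [(252,107),(307,107),(304,254),(254,254)]])
for A in(M,T):
    e=A[0]+A[1]-A[2]-A[3];print(A.mean(0).round(1),np.arctan2(e[1],e[0]).round(3),np.linalg.norm(e)/2)
E
```

```text
[ 506.4 -328.8    4. ] 0.181 238.60323465118122
[ 507.  -328.6   48. ] 0.18 172.52356376324144
```

Call:
carry_out(
  series=[
    [[0,-1,0,0,0,-0.05,8.5],[0,-2.8,0,0,0,-0.14,8.5],[0,-5,0,0,0,-0.24,8.5],[0,-7.4,0,0,0,-0.36,8.5],[0,-9.8,0,0,0,-0.47,8.5]],
  ],
)

```text
clock: 11.32
eef_pos: [486.2, -231.2, 230.3]
tool_rot: [-3.138, 0.002, 0.657]
force: [0.7, 0.3, -0.4]
width: 85.0
```

Call:
carry_out(
  series=[
    [[0.9,-1.8,0,0,0,-0.1,8.5],[1.8,-3.5,0,0,0,-0.19,8.5],[2.7,-5.3,0,0,0,-0.29,8.5],[3.6,-7,0,0,0,-0.38,8.5],[4.5,-8.8,0,0,0,-0.47,8.5]],
  ],
)

```text
clock: 11.73
eef_pos: [468.7, -134.0, 230.7]
tool_rot: [-3.138, 0.001, 1.126]
force: [0.5, 0.7, -0.1]
width: 85.2
```

Call:
carry_out(
  series=[
    [[1.6,-1.2,0,0,0,-0.1,8.5],[3.2,-2.3,0,0,0,-0.19,8.5],[4.8,-3.5,0,0,0,-0.29,8.5],[6.4,-4.6,0,0,0,-0.38,8.5],[8,-5.8,0,0,0,-0.48,8.5]],
  ],
)

```text
clock: 12.15
eef_pos: [451.1, -37.0, 230.8]
tool_rot: [-3.138, -0.0, 1.606]
force: [0.5, 0.1, 0.2]
width: 84.9
```

Call:
carry_out(
  series=[
    [[0,0,0,0,0,0,8.5],[0,0,0,0,0,0,8.5],[0,0,0,0,0,0,8.5],[0,0,0,0,0,0,8.5],[0,0,0,0,0,0,8.5]],
  ],
)

```text
clock: 12.57
eef_pos: [452.4, -39.1, 232.0]
tool_rot: [-3.141, 0.001, 1.6]
force: [-0.1, -0.1, 0.1]
width: 84.8
```

```bash
python3 - <<'E'
from h import *
from cell import *
s=read_state();d=get_image("wrist");d["Tw"]=wT(s,d);np.savez("w8.npz",**d);cv2.imwrite("pics/w8.png",d["img"])
E
python3 plan.py 450 -38 180 1.604 1 |grep -v ^$ 
```

```text
now [452.4 -39.  232.1] [-3.141  0.     1.6  ] 85.0 F [ 0.  -0.   0.5] t 12.62
[0.022, -0.047, 1.041, -0.0, 0.0, -0.001]
[0.044, -0.094, 2.082, -0.0, 0.0, -0.002]
[0.065, -0.14, 3.124, -0.0, 0.0, -0.003]
[0.087, -0.187, 4.165, -0.0, 0.0, -0.003]
[0.109, -0.234, 5.206, -0.0, 0.0, -0.004]
per row mm 10.42525677948769 deg 0.048990120286614786
```

View pics/w8.png

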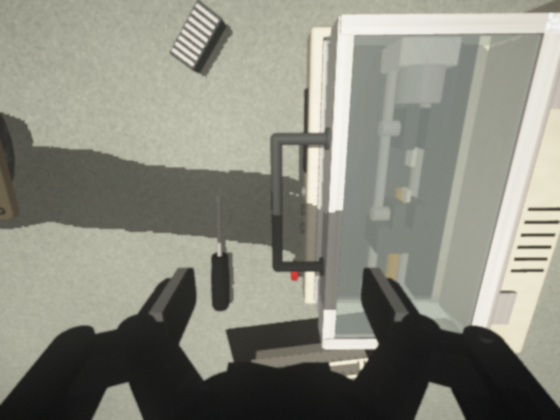

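The tray is centred within 1 mm and aligned. In the wrist view the handle bar runs from (277,139) to (278,267). I'll triangulate it against the other views.

```bash
python3 - <<'E'
from h import *
d=load("w8");t=load("top0");s=load("scene0");crop(d,250,120,100,165,3.5,"pics/w8c.png")
f=lambda c,o,k:((c[0]+.5)/k-.5+o[0],(c[1]+.5)/k-.5+o[1])
for w,a,b in [((277,139),(176,404),(712,378)),((278,267),(357,397),(562,222))]:
    a=f(a,(205,110),3);b=f(b,(180,110),5);W=ray(d,*w,d["Tw"])
    for x in ([W,ray(t,*a)],[W,ray(s,*b)],[W,ray(t,*a),ray(s,*b)]):
        p,e=tri(*x);print(p.round(1),np.round(e,1))
    print(atz(d,*w,125,d["Tw"]))
E
```

```text
[449.5  22.8 123.5] [0.7 0.7]
[449.4  23.6 127.7] [1. 1.]
[449.   23.1 127. ] [1.1 0.5 1. ]
[450.14265588  22.72566605 125.        ]
[454.  -99.5 122.4] [0.5 0.5]
[454.3 -93.1 133.6] [0. 0.]
[453.1 -97.3 129.1] [1.9 1.5 1.4]
[454.44918524 -98.04175919 125.        ]
```

View pics/w8c.png

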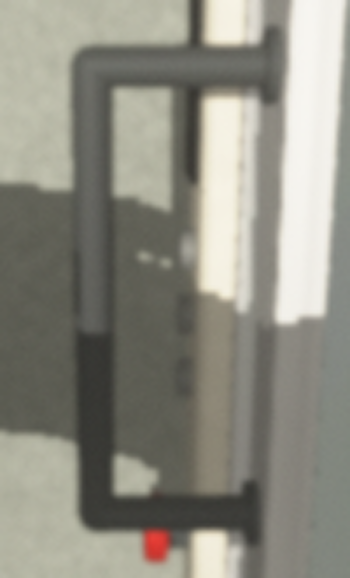

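The handle is at (452, -38, 125), tester yaw about 0.036. Fully open, the rear finger would hit the guard's face, which is 44 mm behind the bar, so I'll narrow to 35 mm first.

Call:
carry_out(
  series=[
    [[0.1,0,0.5,0,0,-0.006,3.5],[0.1,0,1,0,0,-0.006,3.5],[0.1,0,2,0,0,-0.006,3.5],[0.1,0,3,0,0,-0.006,3.5],[0.1,0,4,0,0,-0.006,3.5]],
  ],
)

```text
clock: 13.03
eef_pos: [452.3, -37.2, 191.5]
tool_rot: [-3.141, -0.0, 1.608]
force: [1.0, 0.1, 0.0]
width: 35.1
```

Call:
carry_out(
  series=[
    [[0,0,0.5,0,0,0,3.5],[0,0,1,0,0,0,3.5],[0,0,1.5,0,0,0,3.5],[0,0,1.5,0,0,0,3.5],[0,0,1.5,0,0,0,3.5]],
  ],
)

```text
clock: 13.45
eef_pos: [452.4, -37.2, 177.2]
tool_rot: [-3.141, -0.0, 1.608]
force: [0.7, 0.6, -0.7]
width: 34.9
```

```bash
python3 - <<'E'
from h import *
from cell import *
s=read_state();d=get_image("wrist");d["Tw"]=wT(s,d);np.savez("w9.npz",**d);cv2.imwrite("pics/w9.png",d["img"])
E
python3 plan.py 452 -38 106 1.607 1 |grep -v ^$ 
```

```text
now [452.5 -37.2 177.5] [ 3.141 -0.     1.608] 35.1 F [ 0.7 -0.1  0.5] t 13.5
[-0.016, -0.012, 1.429, 0.0, -0.0, 0.0]
[-0.032, -0.024, 2.858, 0.0, -0.0, 0.0]
[-0.048, -0.035, 4.287, 0.0, -0.0, 0.0]
[-0.064, -0.047, 5.716, 0.0, -0.0, 0.001]
[-0.08, -0.059, 7.145, 0.0, -0.0, 0.001]
per row mm 14.291751038660044 deg 0.008723265715928987
```

View pics/w9.png

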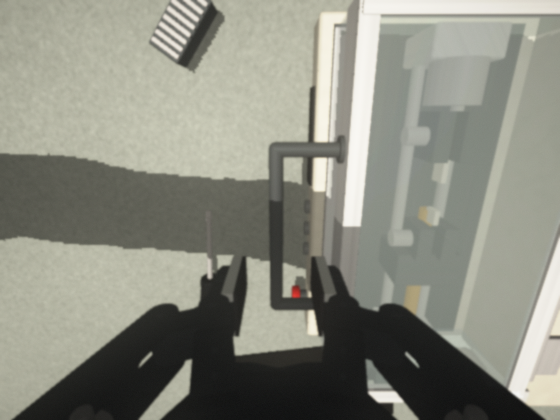

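The bar at column 277 sits centred between the fingers (240 and 318). I'll go down to it and close.

Call:
carry_out(
  series=[
    [[-0.1,0,1.5,0,0,0,3.5],[-0.1,0,3.5,0,0,0,3.5],[-0.1,0,5.5,0,0,0,3.5],[-0.1,0,6.7,0,0,0,3.5],[-0.1,0,7.2,0,0,0,3.5]],
  ],
)

```text
clock: 13.92
eef_pos: [451.9, -38.1, 104.2]
tool_rot: [-3.14, -0.0, 1.608]
force: [0.7, -0.1, -0.1]
width: 34.7
```

Call:
carry_out(
  series=[
    [[0,0,0,0,0,0,3.5],[0,0,0,0,0,0,3.5],[0,0,0,0,0,0,3.5]],
  ],
)

```text
clock: 14.17
eef_pos: [453.1, -38.3, 106.1]
tool_rot: [3.14, 0.0, 1.608]
force: [0.8, 0.2, 0.1]
width: 34.9
```

```bash
python3 - <<'E'
from h import *
from cell import *
d=get_image("scene");crop(d,230,90,140,130,5,"pics/s10.png")
E
python3 plan.py 452 -38 106 1.607 1 |head -1
```

```text
now [453.2 -38.2 106.2] [3.14  0.    1.608] 34.9 F [-0.4  0.4  0.7] t 14.22
```

View pics/s10.png

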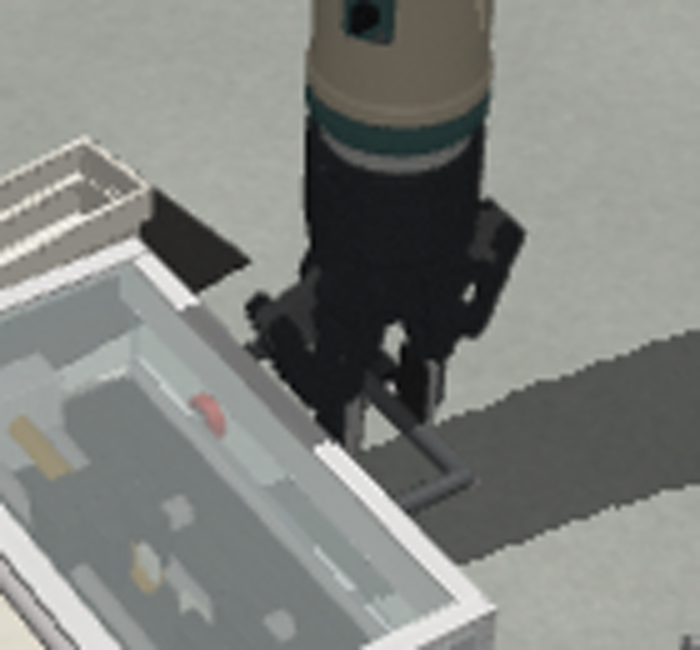

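The bar lies between the two fingers with clearance. Closing.

Call:
carry_out(
  series=[
    [[0,0,0,0,0,0,2.5],[0,0,0,0,0,0,1.5],[0,0,0,0,0,0,0.8],[0,0,0,0,0,0,0.2],[0,0,0,0,0,0,0.2]],
  ],
)

```text
clock: 14.63
eef_pos: [450.6, -38.1, 105.7]
tool_rot: [-3.139, -0.001, 1.608]
force: [-3.7, 0.1, 7.4]
width: 8.1
```

Call:
carry_out(
  series=[
    [[0,0,0,0,0,0,0.2],[0,0,0,0,0,0,0.2],[0,0,0,0,0,0,0.2]],
  ],
)

```text
clock: 14.88
eef_pos: [450.7, -38.1, 105.7]
tool_rot: [-3.139, -0.001, 1.608]
force: [-3.5, 0.1, 7.3]
width: 7.8
```

```bash
python3 - <<'E'
from cell import *
s=read_state();print(s["eef_pos"],s["force"],s["torque"],s["width"],s["tool_rot"],s["qpos"].round(2))
import numpy as np
# arc table: tcp world delta from shut for opening angles, and in tool axes (cm) (tool yaw vs tester yaw .036)
yaw=.036;phi0=np.arctan2(10,206);r=np.hypot(206,10)
for deg in range(0,65,2):
    a=phi0-np.radians(deg)  # below horizontal
    dx=206-r*np.cos(a);dz=-r*np.sin(a)+10
    print(deg,"y(+x fwd)",round(dx/10,2),"up",round(dz/10,2))
E
```

```text
[450.66325746 -38.06939289 105.7297135 ] [-3.52619235  0.0543939   7.2945901 ] [-0.0905143   0.93893815  0.0470655 ] 7.807945244304485 [-3.13873522e+00 -8.20756963e-04  1.60763408e+00] [-0.13  0.58  0.22  2.17 -0.3   0.42  0.37]
0 y(+x fwd) -0.0 up 0.0
2 y(+x fwd) -0.02 up 0.72
4 y(+x fwd) -0.02 up 1.44
6 y(+x fwd) 0.01 up 2.16
8 y(+x fwd) 0.06 up 2.88
10 y(+x fwd) 0.14 up 3.59
12 y(+x fwd) 0.24 up 4.3
14 y(+x fwd) 0.37 up 5.01
16 y(+x fwd) 0.52 up 5.72
18 y(+x fwd) 0.7 up 6.41
20 y(+x fwd) 0.9 up 7.11
22 y(+x fwd) 1.13 up 7.79
24 y(+x fwd) 1.37 up 8.47
26 y(+x fwd) 1.65 up 9.13
28 y(+x fwd) 1.94 up 9.79
30 y(+x fwd) 2.26 up 10.43
32 y(+x fwd) 2.6 up 11.07
34 y(+x fwd) 2.96 up 11.69
36 y(+x fwd) 3.35 up 12.3
38 y(+x fwd) 3.75 up 12.89
40 y(+x fwd) 4.18 up 13.48
42 y(+x fwd) 4.62 up 14.04
44 y(+x fwd) 5.09 up 14.59
46 y(+x fwd) 5.57 up 15.12
48 y(+x fwd) 6.07 up 15.64
50 y(+x fwd) 6.59 up 16.14
52 y(+x fwd) 7.13 up 16.62
54 y(+x fwd) 7.68 up 17.08
56 y(+x fwd) 8.25 up 17.52
58 y(+x fwd) 8.84 up 17.94
60 y(+x fwd) 9.43 up 18.34
62 y(+x fwd) 10.05 up 18.72
64 y(+x fwd) 10.67 up 19.08
```

The bar is gripped (7.8 mm reading, forces of a few N). I'll lift along the arc.

Call:
carry_out(
  series=[
    [[0,-0.1,-0.3,0,0,0,0.2],[0,-0.2,-0.7,0,0,0,0.2],[0,-0.2,-1.4,0,0,0,0.2],[0,-0.2,-2.2,0,0,0,0.2],[0,-0.1,-2.9,0,0,0,0.2]],
  ],
)

```text
clock: 15.3
eef_pos: [451.2, -38.1, 135.1]
tool_rot: [-3.141, -0.0, 1.608]
force: [0.1, 1.1, -3.9]
width: 7.9
```

```bash
python3 - <<'E'
from h import *
from cell import *
s=read_state();print(s["eef_pos"],s["force"],s["torque"],s["width"],s["tool_rot"],s["qpos"].round(2))
d=get_image("scene");crop(d,170,60,200,180,4,"pics/s11.png")
E
```

```text
[451.21705292 -38.07045004 135.13135751] [ 0.10147456  1.11014753 -3.91335857] [ 0.02968361  0.19226642 -0.00048367] 7.898473783810922 [-3.14115986e+00 -1.80928161e-04  1.60790512e+00] [-0.16  0.53  0.26  2.15 -0.28  0.5   0.35]
```

View pics/s11.png

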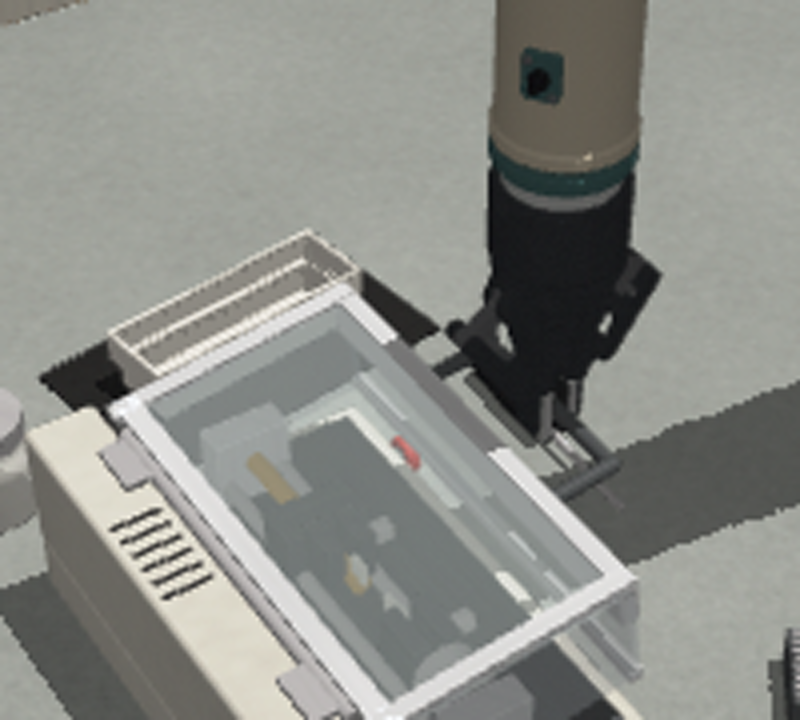

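The guard follows the handle, at about 8° with 4 N of load. Continuing.

Call:
carry_out(
  series=[
    [[0,0.1,-0.7,0,0,0,0.2],[0,0.2,-1.4,0,0,0,0.2],[0,0.3,-2.1,0,0,0,0.2],[0,0.45,-2.8,0,0,0,0.2],[0,0.65,-3.5,0,0,0,0.2]],
  ],
)

```text
clock: 15.77
eef_pos: [457.3, -37.8, 169.9]
tool_rot: [-3.14, -0.0, 1.608]
force: [-1.0, 0.6, -3.7]
width: 7.9
```

Call:
carry_out(
  series=[
    [[0,0.2,-0.7,0,0,0,0.2],[0,0.4,-1.4,0,0,0,0.2],[0,0.7,-2.1,0,0,0,0.2],[0,0.95,-2.7,0,0,0,0.2],[0,1.25,-3.4,0,0,0,0.2]],
  ],
)

```text
clock: 16.18
eef_pos: [469.0, -37.4, 203.6]
tool_rot: [-3.138, -0.0, 1.608]
force: [-5.0, -0.1, -3.4]
width: 7.7
```

```bash
python3 - <<'E'
from cell import *
s=read_state();print(s["eef_pos"],s["force"],s["torque"],s["width"],s["qpos"].round(2))
E
```

```text
[469.04320008 -37.43439956 203.56796057] [-5.01988371 -0.12298674 -3.41626087] [ 0.00298756  1.34894382 -0.01044703] 7.675706313486374 [-0.22  0.44  0.33  2.04 -0.21  0.7   0.28]
```

Call:
carry_out(
  series=[
    [[0,0.2,-0.65,0,0,0,0.2],[0,0.55,-1.3,0,0,0,0.2],[0,0.9,-1.9,0,0,0,0.2],[0,1.3,-2.5,0,0,0,0.2],[0,1.7,-3.1,0,0,0,0.2]],
  ],
)

```text
clock: 16.6
eef_pos: [486.2, -36.7, 234.8]
tool_rot: [-3.138, -0.001, 1.608]
force: [-7.2, 0.1, -0.3]
width: 7.8
```

Call:
carry_out(
  series=[
    [[0,0.4,-0.6,0,0,0,0.2],[0,0.85,-1.15,0,0,0,0.2],[0,1.3,-1.7,0,0,0,0.2],[0,1.8,-2.25,0,0,0,0.2],[0,2.3,-2.75,0,0,0,0.2]],
  ],
)

```text
clock: 17.02
eef_pos: [508.2, -36.0, 262.6]
tool_rot: [-3.136, -0.001, 1.607]
force: [-10.7, 0.5, 5.5]
width: 7.7
```

```bash
python3 - <<'E'
from h import *
from cell import *
s=read_state();print(s["eef_pos"],s["force"],s["torque"],s["width"],s["qpos"].round(2))
d=get_image("scene");crop(d,170,30,200,180,4,"pics/s12.png")
E
```

```text
[508.15035481 -35.96281609 262.56245734] [-10.69671278   0.49104412   5.54905255] [ 0.17607652  2.54851573 -0.03642521] 7.656814449921379 [-0.24  0.41  0.36  1.87 -0.18  0.9   0.24]
```

View pics/s12.png

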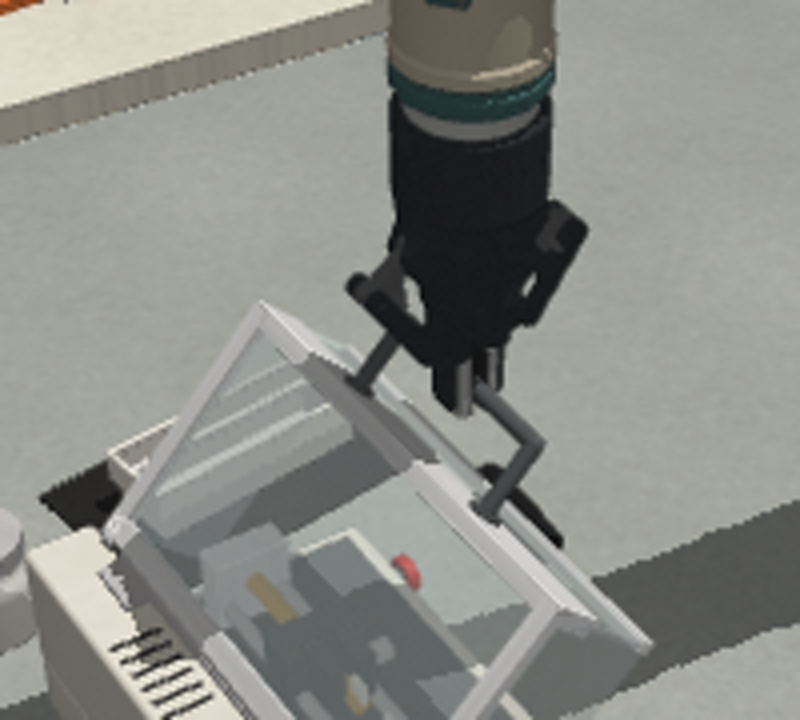

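The guard is at about 48°. The force points radially outward (about 11 N), so my command runs slightly inside the arc. I'll ease 2 mm outward and finish the lift.

Call:
carry_out(
  series=[
    [[0,0.35,-0.65,0,0,0,0.2],[0,0.85,-1.15,0,0,0,0.2],[0,1.35,-1.6,0,0,0,0.2],[0,1.9,-2,0,0,0,0.2],[0,2.3,-2.3,0,0,0,0.2]],
  ],
)

```text
clock: 17.48
eef_pos: [533.3, -35.0, 285.6]
tool_rot: [-3.14, -0.0, 1.608]
force: [-6.5, 1.7, 3.9]
width: 7.6
```

Call:
carry_out(
  series=[
    [[0,0.3,-0.25,0,0,0,0.2],[0,0.6,-0.5,0,0,0,0.2],[0,0.75,-0.65,0,0,0,0.2],[0,0.75,-0.65,0,0,0,0.2],[0,0.75,-0.65,0,0,0,0.2]],
  ],
)

```text
clock: 17.9
eef_pos: [541.2, -34.7, 291.3]
tool_rot: [3.141, -0.0, 1.608]
force: [-2.3, 0.5, -2.2]
width: 7.8
```

Call:
carry_out(
  series=[
    [[0,0,0,0,0,0,0.2],[0,0,0,0,0,0,0.2],[0,0,0,0,0,0,0.2],[0,0,0,0,0,0,0.2]],
  ],
)

```text
clock: 18.23
eef_pos: [541.0, -34.8, 291.2]
tool_rot: [3.141, -0.0, 1.608]
force: [-0.8, 2.5, -3.0]
width: 7.9
```

```bash
python3 - <<'E'
from h import *
from cell import *
s=read_state();print(s["eef_pos"],s["force"],s["torque"],s["width"],s["qpos"].round(2),s["qd"].round(3))
p=s["eef_pos"]+[0,0,19];print("angle by tcp (bar 450.7,124.7 shut):",np.degrees(np.arctan2(10,206)+np.arctan2(p[2]-134.7,656.7-p[0])),np.hypot(p[2]-134.7,656.7-p[0]))
for n in("scene","top"):
    d=get_image(n);np.savez(n+"13",**d);cv2.imwrite(f"pics/{n}13.png",d["img"])
crop(load("scene13"),170,30,200,180,4,"pics/s13.png")
E
```

```text
[540.95342829 -34.80365103 291.16497612] [-0.7843022   2.54408352 -3.0170852 ] [ 0.30274822  0.60524587 -0.04551421] 7.923630700221612 [-0.24  0.43  0.36  1.75 -0.17  1.    0.23] [-0.    -0.001  0.001 -0.     0.     0.002 -0.001]
angle by tcp (bar 450.7,124.7 shut): 59.368076338752076 210.2028227891055
```

View pics/s13.png

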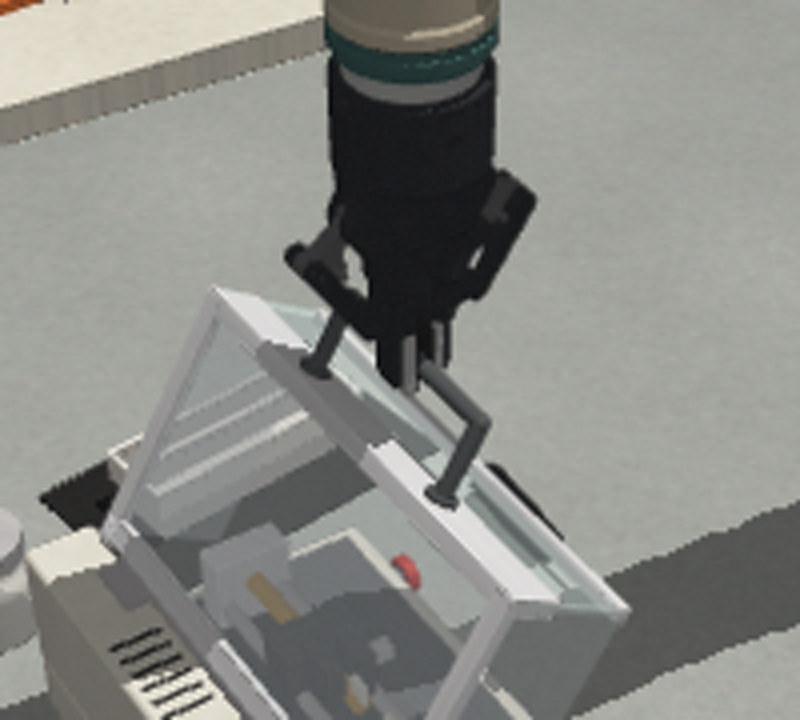

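View pics/top13.png

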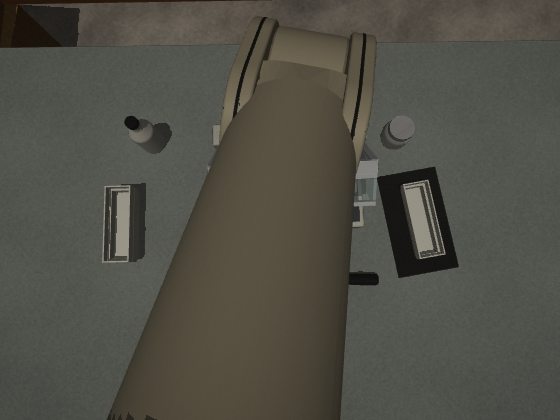

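View pics/scene13.png

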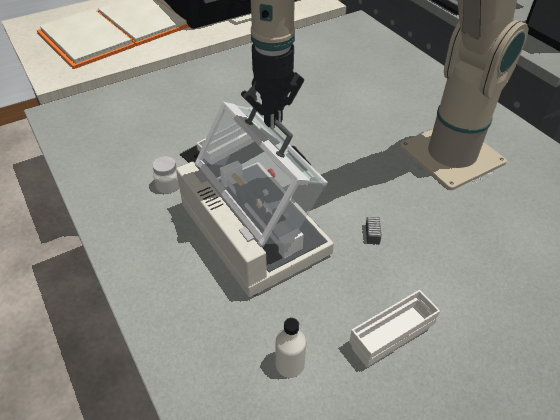

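Cross-check of the angle: I'll intersect the scene ray through the bar's visible end, crop (487,423), with the vertical plane in which that end moves.

```bash
python3 - <<'E'
from h import *
s=load("scene13");f=lambda c,o,k:((c[0]+.5)/k-.5+o[0],(c[1]+.5)/k-.5+o[1])
yaw=.036;ex=np.array([np.cos(yaw),np.sin(yaw),0]);n=np.array([-np.sin(yaw),np.cos(yaw),0])
s0=load("scene0")
A0=np.array([450.,23,125]);h=A0+206*ex+[0,0,10]
for nm,d,c,o,k in [("shut",s0,(712,378),(180,110),5),("open",s,(487,423),(170,30),4)]:
    O,r=ray(d,*f(c,o,k));p=O+r*((A0-O)@n)/(r@n);q=p-h;print(nm,p.round(1),np.degrees(np.arctan2(q[2],-(q@ex))+np.arctan2(10,206)),np.hypot(q[2],q@ex))
E
```

```text
shut [447.6  22.9 126. ] 0.3008220452791856 208.59165848682613
open [534.3  26.  305.3] 57.24121072651614 209.30962814099536
```

The estimates are 57.2° (image) and 59.4° (TCP). I'll add about 1.5° to sit near the centre of the band.

Call:
carry_out(
  series=[
    [[0,0.2,-0.1,0,0,0,0.2],[0,0.4,-0.25,0,0,0,0.2],[0,0.45,-0.3,0,0,0,0.2],[0,0.45,-0.3,0,0,0,0.2],[0,0.45,-0.3,0,0,0,0.2]],
  ],
)

```text
clock: 18.75
eef_pos: [545.6, -34.6, 294.3]
tool_rot: [3.141, -0.0, 1.608]
force: [-1.5, 2.3, -3.3]
width: 7.7
```

Call:
carry_out(
  series=[
    [[0,0,0,0,0,0,0.2],[0,0,0,0,0,0,0.2],[0,0,0,0,0,0,0.2],[0,0,0,0,0,0,0.2],[0,0,0,0,0,0,0.2]],
  ],
)

```text
clock: 19.17
eef_pos: [545.5, -34.6, 294.2]
tool_rot: [3.141, -0.0, 1.608]
force: [-0.3, 2.9, -4.6]
width: 7.9
```

```bash
python3 - <<'E'
from h import *
from cell import *
s=read_state();print(s["eef_pos"],s["force"],s["width"],abs(s["qd"]).max())
p=s["eef_pos"]+[0,0,19];print(np.degrees(np.arctan2(10,206)+np.arctan2(p[2]-134.7,656.7-p[0])))
d=get_image("scene");np.savez("scene14",**d);crop(d,170,30,200,180,4,"pics/s14.png")
E
```

```text
[545.52529314 -34.62757563 294.22166172] [-0.33178721  2.87898065 -4.63937426] 7.855093201713362 0.0008373925439226662
60.86650160135132
```

View pics/s14.png

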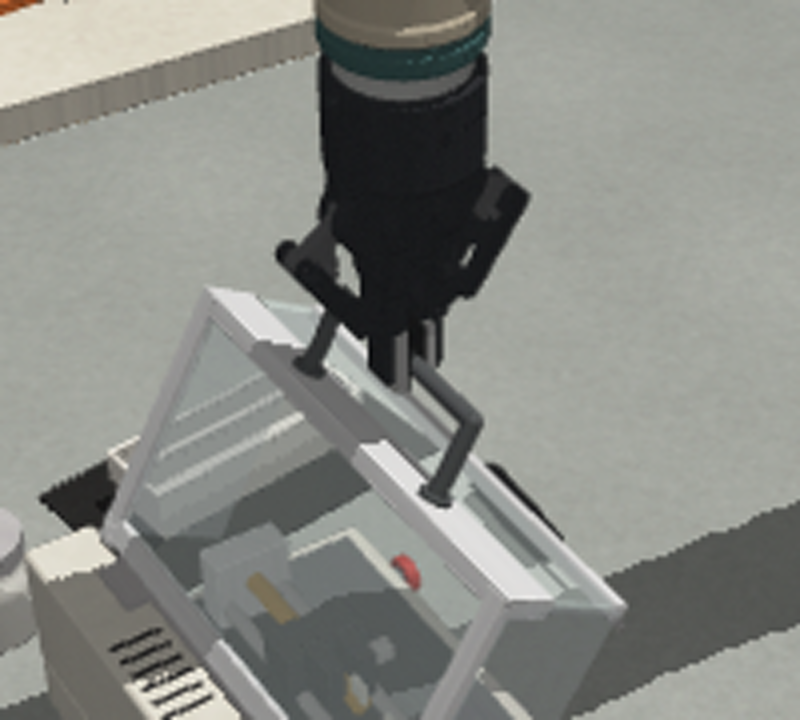

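The guard is held in the fingers at about 59–61°, at rest, so I'm handing in.

```bash
python3 -c "
from cell import *
print(finish_job())"
```

```text
the job is handed in; nothing more can be done
None
```

I set the top tray down in the middle of the black mat, then raised the guard to about 60° and handed the job in with the gripper still holding it. The robot clock read about 19.2 s of the 72 s allowed. The hand-in reports no verdict.

- **Tray:** the wrist camera put its centre within 1 mm of the mat's centre and aligned to within 0.001 rad. It was set down with about 11 N of contact and released. The later top view still shows it there.
- **Guard:** it was at rest at hand-in, with about 4.6 N of load on the fingers. The measured TCP pose gave 60.9°. The last image check, before I added about 1.5°, gave 57.2° against 59.4° from the TCP, so the two disagree by about 2°. Both are well inside 54–66°.
- **Arc radius:** the handle's distance from the hinge came out at 209–210 mm instead of 206 mm. The TCP figure also came with up to about 11 N of radial force during the lift. I put the difference down to measurement error or slight slip of the bar.
- **Everything else:** in the last full pictures the two remaining trays, bottle, jar and jaw look unmoved. The arm hid most of the screwdriver in the top view, but the visible part of its handle was in place.

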